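# Preset the turns counter of the rigging winder

### The job

Preset the small turns counter on the table to 36: roll its two knurled thumbwheels by their edges, without forcing them, until the left window shows 3 and the right window shows 6, each digit centred in its window. Then press the round key in front of the windows fully down to load the number, and let go. Leave the spool, the sanding block and the little paint pot beside the counter where they stand.

Things in the scene. Friction and masses are not known exactly. Their poses are not given: they have to be found in the camera images.
- counter: Turns counter fixed to the table: grey housing, 126 x 124 mm in plan, aluminium lid 58 mm above the table. Origin on the table midway between the wheels, under their axle; x runs from the front (key side, near the robot) to the back, y to the left, z up. A dark bezel, top at 69.5 mm, 52 mm along x, frames two windows 18 mm along x, centres at y = +11 (tens) and -11 mm (units); read from the front.
- tens_rim (a point): Topmost point of the left (tens) thumbwheel, at x 0, y +36, z 76 mm of the counter. A black knurled disc of radius 37 mm, 14 mm wide, standing 18 mm out of the lid; axle along the counter's y, 37 mm below this point. The point does not turn. The fine knurl acts as plain friction under a fingertip: 4 to 10 N of press rolls it; more than 45 N on the counter would damage it.
- units_rim (a point): Topmost point of the right (units) thumbwheel, at x 0, y -36, z 76 mm of the counter; the wheel is like the left one.
- tens_wheel (a joint): Angle of the left wheel, rad, turning a white drum of digits 0 to 9 under the left window. Digit shown = angle / 0.628 (1.885: 3 centred). Grows as the wheel's top is rolled to the counter's +x (to the back), 23 mm of rim a digit. Stops at -0.2 and 5.85. No clicks: it drags with 0.05 N m (1.4 N at the rim) and stays where it is left.
- units_wheel (a joint): Angle of the right wheel, rad, with the digits under the right window; like the left wheel (3.770: 6 centred).
- load_key (a joint): Travel of the key, m: 0 up, 0.005 fully down; 1.5 N starts it, 5 N holds it down, and it springs back.
- load_key_top (a point): Centre of the top of the round steel key, 20 mm across, in a dark collar 36 mm across, 50 mm in front of the counter's origin; its top is 79 mm above the table when up, the collar's 70 mm.
- spool: Loose wooden thread spool, 34 mm across, 36 mm high, standing to the left of the counter; origin at the centre of its underside. Leave it alone.
- block: Loose wooden sanding block, 36 x 70 x 26 mm, to the right of the counter; origin at the centre of its underside. Leave it alone.
- pot: Loose grey paint pot, 32 mm across, 42 mm high, to the right of the counter; origin at the centre of its underside. Leave it alone.
Things that resemble listed ones, but are neither listed nor needed, are in the scene too. Of the things that look like the counter, the largest one is meant.

How it is judged:
On the way, in this order (a step that is already met when the one before it is completed fails the run):
1. both windows show the set number: tens wheel within 0.12 rad of digit 3, units wheel within 0.12 rad of digit 6 (value of joint tens_wheel between 1.765 and 2.005 rad and value of joint units_wheel between 3.65 and 3.89 rad and value of joint load_key below 0.0015 m), for 0.2 s.
2. with the number set, the key is pressed down at least 4 mm (value of joint load_key above 0.004 m and value of joint tens_wheel between 1.765 and 2.005 rad and value of joint units_wheel between 3.65 and 3.89 rad), for 0.05 s.
At the end, for the whole second after the job is handed in: The tens wheel stands within 0.12 rad of digit 3 (1.885 rad), the units wheel within 0.12 rad of digit 6 (3.770 rad), and the key is up again (within 1.5 mm) (all of step 1); the robot touches nothing.
It fails at once if the counter is pressed with more than 45 N (contact force between anything else and counter above 45 N).
It fails at once if the spool, the sanding block or the paint pot is moved by more than 15 mm (distance of any of spool, block, pot from where it was at the start of the episode above 0.015 m).
It also fails if it takes over 54 s, if anything falls off the work surface, if the arm or the gripper's body presses on something with over 40 N, if the wrist force passes 120 N, or if a joint passes its speed limit or range.

### The arm

A 7-joint arm with a two-finger parallel gripper is mounted at the origin on a cart in front of the work surface, level with it; the furniture and walls round the work are solid. World frame = base frame: x ahead of the robot, y to its left, z up, the work surface at z = 0. Lengths are in m, angles in rad, forces in N, time in s.
With the tool pointing down it reaches from about 0.4 to 0.875 m from the base axis. Payload 6.5 kg.
Tool frame: the origin (TCP) lies on the centre line of the jaws, within the pads' length; the fingertips stand 17 mm ahead of it and the grasp point (between the pads) lies 2 mm behind it; z points along the fingers, y is the line along which they close (so a half turn about z gives the same grasp; the last joint's range is limited). The gripper opens to 85 mm and grips with 20 to 120 N. Pads are 22 mm wide; open, the fingers measure 114 mm over their backs; the gripper's body (76 mm by 85 mm) begins 54 mm behind the grasp point. The pads swing forward as they close: fully open they stand 13 mm farther back than shut.
Start: joints at [-1.173, 0.536, -0.004, 1.538, 0.003, 1.067, -0.071], TCP at [0.291, 0.581, 0.248] pointing down, gripper open.
Joint ranges: [-2.7, 2.7], [-0.37, 2.16], [-1.27, 1.26], [0.24, 2.4], [-1.31, 4.45], [0.19, 1.91], [-2.76, 2.76]. Speed limits (rad/s): [2.39, 2.39, 3.14, 3.14, 3.14, 3.14, 3.14].

### API

Orientations are given as a unit quaternion [w, x, y, z].
In Python, from workcell import robot gives the robot as it stands.
- The arm moves only by the shell command python3 -m creep 'ROWS'. ROWS is JSON, a list of rows, each a list of 5 numbers: the opening, from 0 (shut) to 1 (fully open), then the shift along the tool's x, y, z in m, then the turn about the tool's z in rad. In form: [[fingers, tx, ty, tz, twist], ...]. A call has exactly 8 rows; each row shifts and turns the commanded pose from where the row before left it, along the tool's axes as they then stand; what a row does not reach is not made up. A row lasts 1/12 s, in which the tool goes at most 41.7 mm and 7.16 degrees, less where a joint would pass 70% of its speed; a pose out of reach is approached as far as the arm can. A call is refused whole if a number of a shift passes 0.0417 or a number of a turn 0.125, either way. A call with a gripper value outside its range is refused whole. The fingers move at their own pace and stop on an object; the grip force is fixed at half the most. Time passes only in rows, so rows that do not move let the fingers close, or fill a call up. It gives the time, the measured TCP pose, the force, the opening and the grip force at its end, in the units of the state.
- robot.sense(): the state, without advancing time (a new reading comes with each control period).
- robot.camera(name): name is "side" or "top" or "wrist"; returns the picture (420x560x3 uint8, red, green, blue); there is no depth.
- robot.get_calibration(name): a dict with "intrinsics" (3x3 intrinsics, pixels), "rvec" (rotation vector, rad) and "tvec" (3), from world to camera coordinates, as OpenCV has them; the wrist camera has in their place "mount" (4x4, takes a point from camera to tool coordinates, whose origin is the TCP and whose axes are the flange's). Camera axes: x right, y down, z forward; pixel columns grow to the right and rows downward; lengths in m; the calibration is good to about 2 mm. A picture is of the moment at which its call begins: read the wrist's pose just before it. get_calibration takes no time and is no camera call.
- robot.close_job(): hands the job in; it is judged then, once.
The state is a dict: "clock": time; "joint_pos": joint angles; "qd": joint speeds; "joint_torque": joint torques, N m; "ee_pos": TCP position; "tcp_rot": TCP orientation; "force": force on the tool from outside, world axes, zero at the start; "moment": the same for the moment, N m; "width": opening from 0.0 (shut) to 1.0 (fully open); "finger_force": force on a finger pad.
Only numpy, scipy, OpenCV 4.12 (cv2) and the standard library are available. Lean on these libraries where they do the work, as an engineer would, in place of code of your own. Each camera call takes 0.05 s, during which the arm holds its last target. There are 200 camera calls.

## Working session

There is one attempt and no reset: what is moved stays moved. The work goes in short steps, Python scripts to look and compute and a shell command to move; the robot and the scene stay as the last step left them, time stands still between calls to the robot, and variables do not carry over. Pictures are saved under pics/ and viewed, at most 10 in all, crops included, and the job is handed in when it is done.

```bash
mkdir -p pics
python3 - <<'E'
from workcell import robot
import cv2,numpy as np
print(robot.sense())
for n in ["top","side"]:
    c=robot.get_calibration(n); print(n,c)
    cv2.imwrite(f"pics/{n}0.png",robot.camera(n)[:,:,::-1])
print(robot.get_calibration("wrist"))
E
```

```text
{'clock': 0.0, 'joint_pos': array([-1.17322549,  0.5371842 , -0.00443182,  1.5388858 ,  0.00257825,
        1.06732887, -0.07116164]), 'qd': array([ 0.00115068,  0.00108408,  0.002646  ,  0.00076488, -0.00048303,
        0.00095143,  0.00068084]), 'joint_torque': array([-1.93090318e-04, -5.83417439e+01,  1.04857989e+00, -2.59105504e+01,
        1.23566523e-02,  9.75089846e-03,  4.23368306e-06]), 'ee_pos': array([0.29049629, 0.58077854, 0.24739652]), 'tcp_rot': array([-1.49828004e-04,  2.29767063e-01,  9.73245234e-01, -8.87703019e-04]), 'force': array([-0.51475574, -0.45076592,  0.45633514]), 'moment': array([-0.04040224,  0.02197115, -0.03096517]), 'finger_force': 0.0, 'width': 0.999189504733155}
top {'intrinsics': array([[454.73732002,   0.        , 286.97810225],
       [  0.        , 454.73732002, 205.02715473],
       [  0.        ,   0.        ,   1.        ]]), 'rvec': array([ 2.15265361, -2.17980058,  0.17836728]), 'tvec': array([-0.14725549,  0.57993864,  0.8684737 ])}
side {'intrinsics': array([[386.89570504,   0.        , 287.50961176],
       [  0.        , 386.89570504, 207.54826091],
       [  0.        ,   0.        ,   1.        ]]), 'rvec': array([ 0.65419008, -2.5989967 ,  1.17202641]), 'tvec': array([0.45628107, 0.32143089, 0.59148889])}
{'intrinsics': array([[358.20957277,   0.        , 279.94928372],
       [  0.        , 358.20957277, 217.31294199],
       [  0.        ,   0.        ,   1.        ]]), 'mount': array([[ 1.09628142e-06, -9.50974144e-01, -3.09270395e-01,
         8.05213805e-02],
       [ 9.99999560e-01, -2.89172554e-04,  8.92720116e-04,
         3.09578514e-04],
       [-9.38386258e-04, -3.09270260e-01,  9.50973725e-01,
        -1.25775451e-01],
       [ 0.00000000e+00,  0.00000000e+00,  0.00000000e+00,
         1.00000000e+00]])}
```

View pics/top0.png

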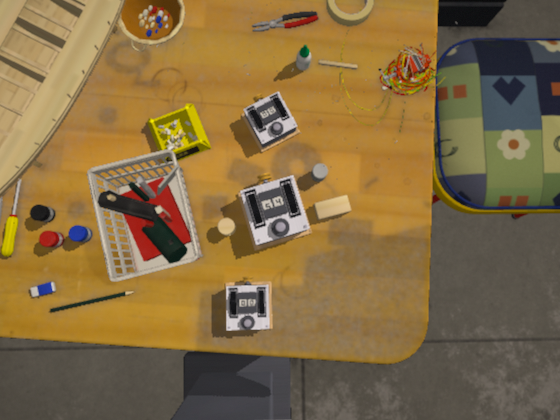

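View pics/side0.png

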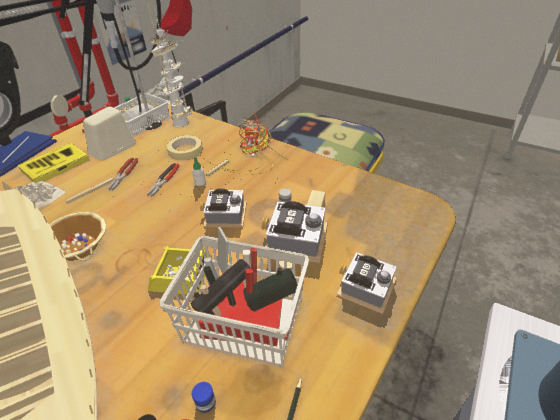

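The middle counter, near top-view pixel (275,212), is the largest. Its key is near (279,227), the spool at (227,227), the block at (333,207) and the pot at (320,171).

```bash
cat > h.py <<'E'
from workcell import robot
import cv2,numpy as np
from scipy.spatial.transform import Rotation as R
def ray(cal,uv,pose=None):
    K=cal["intrinsics"]; d=np.linalg.inv(K)@np.array([uv[0],uv[1],1.])
    if "mount" in cal:
        p,q=pose; T=np.eye(4);T[:3,:3]=R.from_quat(np.r_[q[1:],q[0]]).as_matrix();T[:3,3]=p
        M=T@cal["mount"]; return M[:3,3],M[:3,:3]@d
    Rm=cv2.Rodrigues(cal["rvec"])[0]
    return -Rm.T@cal["tvec"],Rm.T@d
def onz(cal,uv,z,pose=None):
    o,d=ray(cal,uv,pose); return o+d*(z-o[2])/d[2]
E
python3 - <<'E'
from h import *
im=cv2.imread("pics/top0.png")
cv2.imwrite("pics/c.png",cv2.resize(im[150:270,200:360],None,fx=5,fy=5,interpolation=cv2.INTER_CUBIC))
c=robot.get_calibration("top")
for n,uv,z in [("key",(279,227),.079),("tens",(253,209),.076),("units",(294,197),.076),("spool",(227,227),.036),("block",(333,207),.026),("pot",(320,171),.042)]: print(n,onz(c,uv,z))
E
```

```text
key [ 0.53093295 -0.13751077  0.079     ]
tens [ 0.56636163 -0.08815918  0.076     ]
units [ 0.58883104 -0.16717644  0.076     ]
spool [ 0.53585754 -0.03458747  0.036     ]
block [ 0.57503133 -0.24879456  0.026     ]
pot [ 0.64667624 -0.22232225  0.042     ]
```

View pics/c.png

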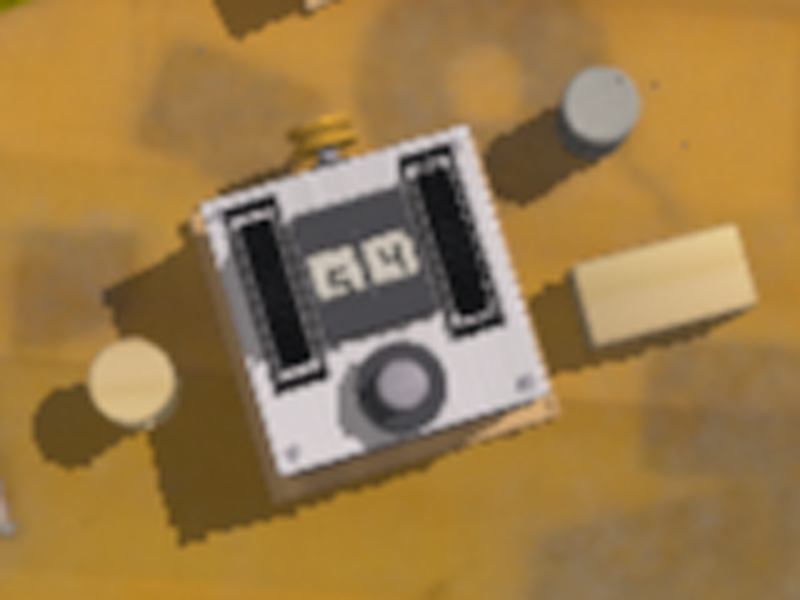

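The tens wheel is at about crop (276,293), the units wheel at (450,240) and the key at (402,383). The windows look like 5 and 4. The digits need a close look, so I'll fit the frame and go above it.

```bash
cat >> h.py <<'E'
def state():
    s=robot.sense(); q=s["tcp_rot"]; return s["ee_pos"],q,R.from_quat(np.r_[q[1:],q[0]]).as_matrix()
E
python3 - <<'E'
from h import *
c=robot.get_calibration("top")
f=lambda x,y,z:onz(c,(200+x/5,150+y/5),z)
k=f(402,383,.079);t=f(276,293,.074);u=f(450,240,.074)
m=(t+u)/2; cy=t-u; print(k,t,u,np.linalg.norm(cy[:2]),np.linalg.norm((m-k)[:2]))
a1=np.arctan2(cy[1],cy[0])-np.pi/2; d=m-k; a2=np.arctan2(d[1],d[0]); print("yaw",a1,a2,"origin",m)
p,q,Rm=state(); ang=np.arctan2(Rm[1,0],Rm[0,0]); a=(a1+a2)/2
w=-((a+np.pi)-ang); print("twist",w)
cx=np.array([np.cos(a),np.sin(a),0]); tx=-cx; ty=np.cross([0,0,-1],tx)
g=m-0.06*cx*0 - p; print("after twist tx,ty",g@tx,g@ty, a)
E
```

```text
[ 0.53166414 -0.14018398  0.079     ] [ 0.56734325 -0.09229411  0.074     ] [ 0.58725931 -0.15950623  0.074     ] 0.07010077444215217 0.04782024415117909
yaw 0.28807406544432435 0.30332799330663973 origin [ 0.57730128 -0.12590017  0.074     ]
twist -0.7594516170594909
after twist tx,ty -0.06833878434007978 -0.7596058216872498 0.29570102937548204
```

```bash
python3 -m creep '[[0,0,0,0,-0.109],[0,0,0,0,-0.109],[0,0,0,0,-0.109],[0,0,0,0,-0.108],[0,0,0,0,-0.108],[0,0,0,0,-0.108],[0,0,0,0,-0.108],[0,0,-0.02,0,0]]' && python3 -m creep '[[0,-0.0035,-0.038,0,0],[0,-0.0035,-0.038,0,0],[0,-0.0035,-0.038,0,0],[0,-0.0035,-0.038,0,0],[0,-0.0035,-0.038,0,0],[0,-0.0035,-0.038,0,0],[0,-0.0035,-0.038,0,0],[0,-0.0035,-0.038,0,0]]' && python3 -m creep '[[0,-0.0035,-0.038,0,0],[0,-0.0035,-0.038,0,0],[0,-0.0035,-0.038,0,0],[0,-0.0035,-0.038,0,0],[0,-0.0035,-0.038,0,0],[0,-0.0035,-0.038,0,0],[0,-0.0035,-0.038,0,0],[0,-0.0035,-0.038,0,0]]' && python3 -m creep '[[0,-0.0035,-0.038,-0.0,0],[0,-0.0035,-0.038,0,0],[0,-0.0035,-0.038,0,0],[0,-0.0035,-0.02,0,0],[0,0,0,0.02,0],[0,0,0,0.02,0],[0,0,0,0,0],[0,0,0,0,0]]'
python3 - <<'E'
from h import *
p,q,Rm=state(); print(p,q)
cv2.imwrite("pics/w1.png",robot.camera("wrist")[:,:,::-1]); np.savez("w1.npz",p=p,q=q)
E
```

```text
clock: 0.77
ee_pos: [0.294, 0.5648, 0.2477]
tcp_rot: [-0.001, -0.152, 0.988, 0.001]
force: [-0.9, 0.3, 1.1]
width: -0.0
finger_force: 0.0
clock: 1.43
ee_pos: [0.412, 0.2775, 0.2481]
tcp_rot: [-0.0, -0.147, 0.989, -0.0]
force: [0.6, -0.2, 0.5]
width: -0.001
finger_force: 0.0
clock: 2.1
ee_pos: [0.5272, -0.0051, 0.2482]
tcp_rot: [-0.0, -0.147, 0.989, 0.0]
force: [0.8, 0.7, -0.1]
width: 0.001
finger_force: 0.0
clock: 2.77
ee_pos: [0.5785, -0.127, 0.2073]
tcp_rot: [-0.001, -0.147, 0.989, 0.0]
force: [-0.2, -0.1, 0.2]
width: -0.002
finger_force: 0.0
[ 0.5784676  -0.1270173   0.20733326] [-1.47604511e-03 -1.47169913e-01  9.89110005e-01  4.85243032e-04]
```

View pics/w1.png

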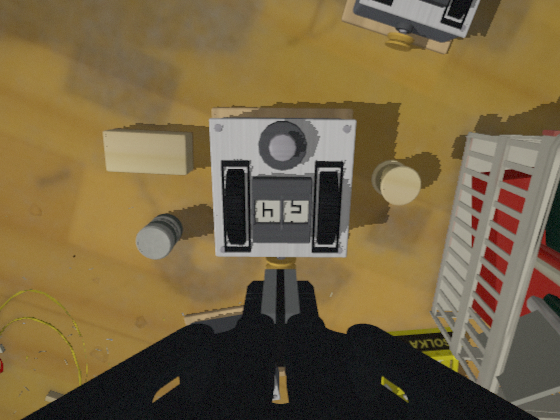

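Wrist view, upside down: the key is at (282,145), the units wheel at (237,205), the tens wheel at (328,205) and the windows at (268,211) and (295,211). I'll zoom in on the windows.

Run:
```python
from h import *
im=cv2.imread("pics/w1.png")
c=robot.get_calibration("wrist"); d=np.load("w1.npz"); P=(d["p"],d["q"])
f=lambda u,v,z:onz(c,(u,v),z,P)
k=f(282,145,.079);
Rm=R.from_quat(np.r_[d["q"][1:],d["q"][0]]).as_matrix()
for n,x in [("key",k),("tens",f(328,205,.074)),("units",f(237,205,.074)),("winU",f(268,211,.066)),("winT",f(295,211,.066)),("lidTL",f(210,120,.058)),("lidTR",f(355,120,.058)),("lidBL",f(214,256,.058)),("lidBR",f(348,256,.058))]:
    print(n,x.round(4),"tool",((x-P[0])@Rm).round(4))
r=cv2.rotate(cv2.resize(im[165:255,215:350],None,fx=5,fy=5,interpolation=cv2.INTER_CUBIC),cv2.ROTATE_180)
cv2.imwrite("pics/w1c.png",r)
```

```text
key [ 0.5291 -0.1391  0.079 ] tool [0.0504 0.0027 0.1285]
tens [ 0.5621 -0.0927  0.074 ] tool [0.0053 0.0374 0.1334]
units [ 0.5821 -0.1582  0.074 ] tool [ 0.0053 -0.0311  0.1333]
winU [ 0.5822 -0.1341  0.066 ] tool [-0.0019 -0.0081  0.1413]
winT [ 0.5761 -0.114   0.066 ] tool [-0.0019  0.013   0.1413]
lidTL [ 0.5294 -0.1947  0.058 ] tool [ 0.0663 -0.0507  0.1494]
lidTR [ 0.498  -0.0917  0.058 ] tool [0.0663 0.057  0.1496]
lidBL [ 0.6355 -0.1658  0.058 ] tool [-0.0437 -0.0539  0.1491]
lidBR [ 0.6029 -0.0585  0.058 ] tool [-0.0437  0.0582  0.1493]
```

View pics/w1c.png

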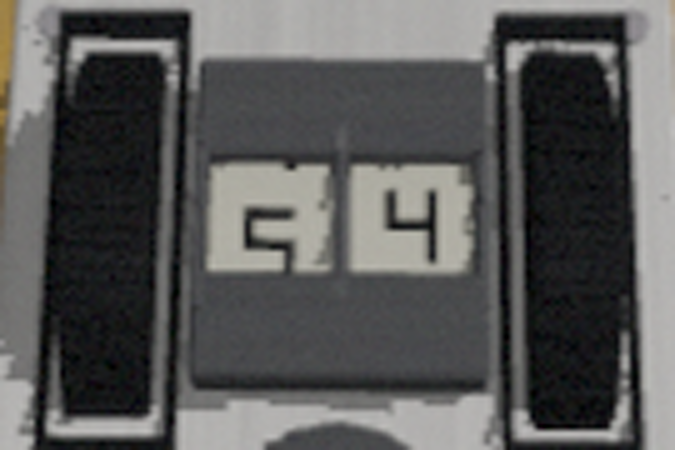

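The units window shows 4, nearly centred. The tens window shows a 5 sitting low, so about 4.7. I'll start with the units wheel, which sits at tool y ≈ −0.033, and roll it to the back (tool −x).

```bash
python3 -m creep '[[0,0.004,-0.017,0.025,0],[0,0.004,-0.016,0.025,0],[0,0,0,0.025,0],[0,0,0,0.025,0],[0,0,0,0.008,0],[0,0,0,0,0],[0,0,0,0,0],[0,0,0,0,0]]' && python3 -m creep '[[0,0,0,0.001,0],[0,0,0,0.001,0],[0,0,0,0.001,0],[0,0,0,0.001,0],[0,0,0,0,0],[0,0,0,0,0],[0,0,0,0,0],[0,0,0,0,0]]'
python3 - <<'E'
from h import *
p,q,Rm=state(); print(p,q)
cv2.imwrite("pics/w2.png",robot.camera("wrist")[:,:,::-1]); np.savez("w2.npz",p=p,q=q)
E
```

```text
clock: 3.48
ee_pos: [0.583, -0.1613, 0.1024]
tcp_rot: [0.002, -0.147, 0.989, -0.001]
force: [0.3, 1.3, 0.4]
width: -0.001
finger_force: 0.0
clock: 4.15
ee_pos: [0.5814, -0.1612, 0.0963]
tcp_rot: [-0.0, -0.147, 0.989, -0.0]
force: [-0.6, 0.7, -0.1]
width: -0.001
finger_force: 0.0
[ 0.5814111  -0.16124857  0.09629374] [-4.56074811e-06 -1.47078984e-01  9.89124751e-01 -7.30056038e-06]
```

View pics/w2.png

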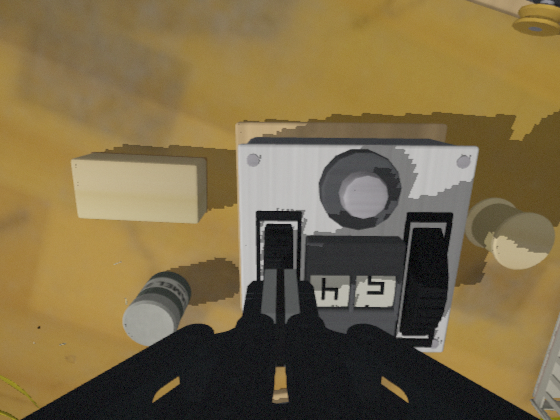

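The finger stands over the units wheel, laterally centred. The key top is at (366,195), and both windows are visible at (330,291) and (375,291).

```bash
python3 - <<'E'
from h import *
c=robot.get_calibration("wrist"); d=np.load("w2.npz"); P=(d["p"],d["q"])
Rm=R.from_quat(np.r_[P[1][1:],P[1][0]]).as_matrix()
for n,u,v,z in [("key",366,195,.079),("winC",354,291,.0695),("bezTL",305,237,.0695),("bezTR",404,237,.0695)]:
    x=onz(c,(u,v),z,P); print(n,x.round(4),((x-P[0])@Rm).round(4))
E
python3 -m creep '[[0,0,0,0.001,0],[0,0,0,0.001,0],[0,0,0,0.001,0],[0,0,0,0.0005,0],[0,0,0,0,0],[0,0,0,0,0],[0,0,0,0,0],[0,0,0,0,0]]'
```

```text
key [ 0.5296 -0.1386  0.079 ] [0.043  0.0367 0.0173]
winC [ 0.5774 -0.124   0.0695] [-0.007   0.0368  0.0268]
bezTL [ 0.5578 -0.1551  0.0695] [0.0208 0.0127 0.0268]
bezTR [ 0.5447 -0.112   0.0695] [0.0208 0.0578 0.0268]
clock: 4.87
ee_pos: [0.5814, -0.1613, 0.093]
tcp_rot: [0.0, -0.147, 0.989, -0.0]
force: [-1.6, -0.7, 4.5]
width: 0.0
finger_force: 2.3
```

```bash
python3 -m creep '[[0,0,0,0.0005,0],[0,-0.003,0,0,0],[0,-0.003,0,0,0],[0,-0.003,0,0,0],[0,-0.003,0,0,0],[0,-0.003,0,0,0],[0,-0.002,0,0,0],[0,0,0,0,0]]'
cat > look.py <<'E'
from h import *
import sys
n=sys.argv[1]; p,q,Rm=state(); P=(p,q); c=robot.get_calibration("wrist"); print(p,robot.sense()["force"])
im=robot.camera("wrist")[:,:,::-1]
# rectify bezel (top z .0695): counter origin O, axes
O=np.array([0.5776,-0.1250,0.0695]); a=0.2953; cx=np.array([np.cos(a),np.sin(a),0]); cy=np.array([-cx[1],cx[0],0])
def proj(w):
    T=np.eye(4);T[:3,:3]=Rm;T[:3,3]=p
    M=np.linalg.inv(T@c["mount"]); v=c["intrinsics"]@(M[:3,:3]@w+M[:3,3]); return v[:2]/v[2]
src=np.float32([proj(O+x*cx+y*cy) for x,y in [(.03,.03),(.03,-.03),(-.03,-.03),(-.03,.03)]])
H=cv2.getPerspectiveTransform(src,np.float32([[0,0],[480,0],[480,480],[0,480]]))
cv2.imwrite(f"pics/{n}.png",cv2.warpPerspective(im,H,(480,480)))
cv2.imwrite(f"pics/{n}_raw.png",im)
E
python3 look.py u1
```

```text
clock: 5.53
ee_pos: [0.5988, -0.1562, 0.0929]
tcp_rot: [0.001, -0.147, 0.989, -0.0]
force: [0.2, -0.0, 5.9]
width: 0.001
finger_force: 3.0
[ 0.59875257 -0.1561697   0.0929132 ] [ 0.18389778 -0.03196321  5.89368786]
```

View pics/u1.png

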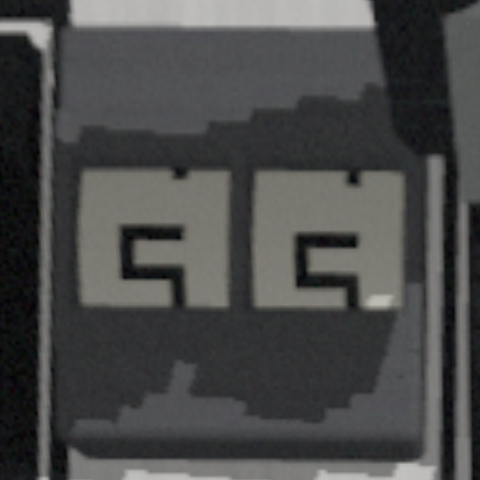

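Units is about 4.63 and tens about 4.68 (4/5 gap at row ≈205, drum centre at ≈228 in the rectified view). Units needs about +32 mm of rim, tens about −39 mm.

```bash
cat >> look.py <<'E'
g=cv2.cvtColor(cv2.warpPerspective(im,H,(480,480)),cv2.COLOR_BGR2GRAY)
cam=(np.block([[Rm,p[:,None]],[np.zeros(3),1]])@c["mount"])[:3,3]-O
print("drum centre row %.0f"%(240+8000*-(cam@cx)/cam[2]*-1*0.0029*-1*-1))
for nm,a0,a1 in [("T",85,225),("U",258,400)]:
    w=g[165:310,a0:a1]; thr=(np.percentile(w,95)+w.min())/2; fr=(w<thr).mean(1)
    print(nm," ".join(f"{r}:{int(100*fr[r-165:r-161].mean())}" for r in range(165,309,4)))
E
python3 -m creep '[[0,0,0,-0.004,0],[0,0.009,0,0,0],[0,0.009,0,0,0],[0,0,0,0.004,0],[0,0,0,0,0],[0,-0.0055,0,0,0],[0,-0.0055,0,0,0],[0,-0.005,0,0,0]]'; python3 -m creep '[[0,0,0,0,0],[0,0,0,-0.004,0],[0,0.008,0,0,0],[0,0.008,0,0,0],[0,0,0,0.004,0],[0,0,0,0,0],[0,-0.004,0,0,0],[0,-0.004,0,0,0]]'; python3 -m creep '[[0,-0.004,0,0,0],[0,-0.003,0,0,0],[0,0,0,0,0],[0,0,0,0,0],[0,0,0,0,0],[0,0,0,0,0],[0,0,0,0,0],[0,0,0,0,0]]'; python3 look.py u2
```

```text
clock: 6.25
ee_pos: [0.596, -0.1577, 0.093]
tcp_rot: [0.0, -0.147, 0.989, -0.0]
force: [-1.1, 0.2, 7.9]
width: 0.005
finger_force: 3.9
clock: 6.92
ee_pos: [0.5879, -0.1599, 0.093]
tcp_rot: [0.0, -0.147, 0.989, -0.0]
force: [-1.4, -0.2, 7.9]
width: 0.0
finger_force: 4.2
clock: 7.58
ee_pos: [0.5957, -0.1576, 0.093]
tcp_rot: [0.001, -0.147, 0.989, -0.0]
force: [1.0, -0.4, 5.7]
width: -0.001
finger_force: 3.3
[ 0.5957122  -0.15761476  0.09303637] [ 1.01660444 -0.36862833  5.72387824]
drum centre row 229
T 165:72 169:10 173:6 177:0 181:0 185:0 189:0 193:0 197:0 201:0 205:0 209:0 213:0 217:0 221:0 225:33 229:44 233:45 237:35 241:8 245:8 249:8 253:8 257:9 261:9 265:27 269:44 273:44 277:34 281:8 285:8 289:8 293:8 297:8 301:8 305:24
U 165:100 169:45 173:9 177:28 181:43 185:43 189:38 193:18 197:16 201:16 205:16 209:18 213:38 217:44 221:44 225:21 229:0 233:0 237:0 241:0 245:0 249:0 253:0 257:0 261:0 265:0 269:0 273:0 277:0 281:20 285:43 289:43 293:37 297:8 301:7 305:8
```

View pics/u2.png

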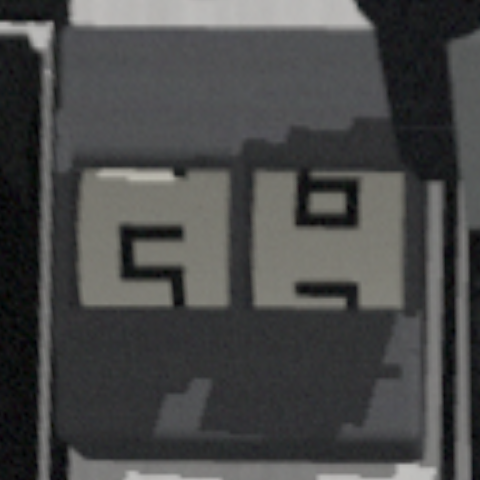

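The units wheel now shows the lower half of 6 (mid bar at row 184) with 7 coming in (top bar at row 288), so it overshot to about 6.33. I'll roll it back about 7.5 mm.

```bash
python3 -m creep '[[0,0.0025,0,0,0],[0,0.0025,0,0,0],[0,0.0025,0,0,0],[0,0,0,0,0],[0,0,0,0,0],[0,0,0,-0.004,0],[0,0,0,-0.01,0],[0,0,0,0,0]]'; python3 look.py u3
```

```text
clock: 8.3
ee_pos: [0.5881, -0.1597, 0.1077]
tcp_rot: [0.001, -0.147, 0.989, -0.0]
force: [0.6, -0.9, 0.3]
width: 0.002
finger_force: 0.0
[ 0.58811993 -0.15969536  0.1077326 ] [ 0.58734818 -0.91198281  0.26881889]
drum centre row 229
T 165:87 169:30 173:7 177:1 181:0 185:0 189:0 193:0 197:0 201:0 205:0 209:0 213:0 217:0 221:0 225:22 229:44 233:46 237:44 241:16 245:10 249:10 253:11 257:11 261:20 265:45 269:46 273:47 277:46 281:20 285:11 289:11 293:11 297:11 301:11 305:91
U 165:100 169:69 173:0 177:0 181:0 185:2 189:41 193:42 197:38 201:8 205:10 209:11 213:11 217:11 221:41 225:45 229:46 233:45 237:40 241:22 245:23 249:22 253:23 257:23 261:42 265:46 269:46 273:46 277:32 281:0 285:0 289:0 293:0 297:0 301:0 305:31
```

Units reads 6 with bars at rows 195/231/270, centred. Now the tens wheel, at about 4.73 and needing about −40 mm.

```bash
python3 -m creep '[[0,-0.004,0.024,0,0],[0,-0.004,0.024,0,0],[0,0,0.024,0,0],[0,0,0,0,0],[0,0,0,0.008,0],[0,0,0,0.003,0],[0,0,0,0.002,0],[0,0,0,0,0]]'; python3 -m creep '[[0,0,0,0.0007,0],[0,0,0,0,0],[0,0.003,0,0,0],[0,0.003,0,0,0],[0,0.003,0,0,0],[0,0.003,0,0,0],[0,0.003,0,0,0],[0,0.003,0,0,0]]';  python3 -m creep '[[0,0,0,0,0],[0,0,0,0,0],[0,0,0,0,0],[0,0,0,-0.004,0],[0,0,0,-0.01,0],[0,0,0,0,0],[0,0,0,0,0],[0,0,0,0,0]]';python3 look.py t1
```

```text
clock: 9.02
ee_pos: [0.5745, -0.0892, 0.0932]
tcp_rot: [0.0, -0.146, 0.989, -0.0]
force: [0.0, 1.1, 0.6]
width: -0.001
finger_force: 0.5
clock: 9.68
ee_pos: [0.5572, -0.0942, 0.0927]
tcp_rot: [0.0, -0.147, 0.989, -0.0]
force: [1.1, -0.1, 1.5]
width: 0.002
finger_force: 0.7
clock: 10.35
ee_pos: [0.5572, -0.0931, 0.1067]
tcp_rot: [0.0, -0.147, 0.989, 0.0]
force: [0.2, 0.6, 0.1]
width: 0.003
finger_force: 0.0
[ 0.55721258 -0.09309621  0.106737  ] [0.18042148 0.59250209 0.06118835]
drum centre row 227
T 165:100 169:30 173:5 177:3 181:3 185:4 189:13 193:19 197:20 201:20 205:20 209:18 213:16 217:17 221:20 225:35 229:44 233:44 237:28 241:9 245:8 249:8 253:9 257:10 261:11 265:10 269:11 273:11 277:8 281:4 285:4 289:4 293:4 297:3 301:3 305:5
U 165:100 169:82 173:23 177:6 181:5 185:10 189:48 193:48 197:44 201:18 205:10 209:10 213:10 217:11 221:21 225:46 229:46 233:47 237:34 241:19 245:18 249:19 253:19 257:18 261:27 265:46 269:45 273:44 277:12 281:3 285:4 289:5 293:5 297:5 301:5 305:8
```

Tens now shows 4, centred (mid bar at row 231). One more digit is −23.2 mm, done in two strokes.

```bash
python3 -m creep '[[0,-0.008,0,0,0],[0,-0.008,0,0,0],[0,0,0,0,0],[0,0,0,0.01,0],[0,0,0,0.003,0],[0,0,0,0.0012,0],[0,0,0,0,0],[0,0,0,0,0]]'; python3 -m creep '[[0,0.003,0,0,0],[0,0.003,0,0,0],[0,0.003,0,0,0],[0,0.003,0,0,0],[0,0,0,0,0],[0,0,0,0,0],[0,0,0,-0.004,0],[0,0,0,-0.004,0]]';  python3 -m creep '[[0,0,0,0,0],[0,-0.006,0,0,0],[0,-0.006,0,0,0],[0,0,0,0,0],[0,0,0,0.004,0],[0,0,0,0.004,0],[0,0,0,0,0],[0,0,0,0,0]]'; python3 -m creep '[[0,0.003,0,0,0],[0,0.003,0,0,0],[0,0.003,0,0,0],[0,0.002,0,0,0],[0,0,0,0,0],[0,0,0,0,0],[0,0,0,-0.007,0],[0,0,0,-0.007,0]]';python3 -m creep '[[0,0,0,0,0],[0,0,0,0,0],[0,0,0,0,0],[0,0,0,0,0],[0,0,0,0,0],[0,0,0,0,0],[0,0,0,0,0],[0,0,0,0,0]]'; python3 look.py t2
```

```text
clock: 11.07
ee_pos: [0.5731, -0.0883, 0.093]
tcp_rot: [0.001, -0.147, 0.989, 0.0]
force: [-0.3, 1.7, 10.0]
width: -0.001
finger_force: 4.6
clock: 11.73
ee_pos: [0.5602, -0.0923, 0.0999]
tcp_rot: [-0.001, -0.147, 0.989, 0.0]
force: [-0.2, -0.0, 0.6]
width: 0.0
finger_force: 0.0
clock: 12.4
ee_pos: [0.5736, -0.0884, 0.093]
tcp_rot: [0.001, -0.147, 0.989, -0.0]
force: [1.1, 0.7, 6.3]
width: -0.0
finger_force: 3.4
clock: 13.07
ee_pos: [0.5612, -0.092, 0.1062]
tcp_rot: [-0.001, -0.147, 0.989, 0.0]
force: [-0.1, -0.2, 0.4]
width: 0.004
finger_force: 0.0
clock: 13.73
ee_pos: [0.5619, -0.0919, 0.1063]
tcp_rot: [-0.0, -0.147, 0.989, 0.0]
force: [-0.4, -0.0, 0.8]
width: 0.005
finger_force: 0.0
[ 0.56185804 -0.09191305  0.10630309] [-0.43866478 -0.01281454  0.78642895]
drum centre row 228
T 165:100 169:31 173:5 177:5 181:26 185:48 189:47 193:30 197:13 201:12 205:12 209:11 213:10 217:28 221:45 225:45 229:28 233:10 237:9 241:9 245:9 249:10 253:11 257:36 261:47 265:48 269:30 273:4 277:4 281:4 285:4 289:4 293:3 297:3 301:4 305:23
U 165:100 169:75 173:12 177:7 181:5 185:16 189:47 193:49 197:45 201:12 205:10 209:10 213:10 217:10 221:20 225:46 229:47 233:47 237:24 241:19 245:17 249:17 253:19 257:20 261:28 265:45 269:45 273:44 277:2 281:3 285:4 289:5 293:5 297:6 301:6 305:10
```

View pics/t2.png

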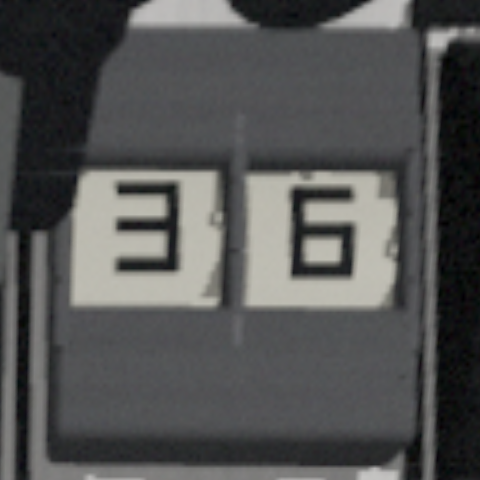

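The windows read 3 and 6, both centred (mid bars at rows 225 and 231). Now the key.

```bash
python3 -m creep '[[0,0.015,-0.012,-0.002,0],[0,0.015,-0.012,0,0],[0,0.0145,-0.012,0,0],[0,0,0,0,0],[0,0,0,0.006,0],[0,0,0,0.004,0],[0,0,0,0.002,0],[0,0,0,0,0]]'; python3 -m creep '[[0,0,0,0.001,0],[0,0,0,0.001,0],[0,0,0,0.001,0],[0,0,0,0.001,0],[0,0,0,0.001,0],[0,0,0,0,0],[0,0,0,0,0],[0,0,0,0,0]]'
```

```text
clock: 14.45
ee_pos: [0.5301, -0.138, 0.0957]
tcp_rot: [-0.0, -0.148, 0.989, 0.0]
force: [0.4, 0.5, 1.5]
width: -0.001
finger_force: 0.8
clock: 15.12
ee_pos: [0.5302, -0.1391, 0.0916]
tcp_rot: [0.0, -0.147, 0.989, 0.0]
force: [1.2, 2.6, 4.5]
width: -0.001
finger_force: 2.2
```

Contact was at TCP z ≈ 0.0957 and it is now 4.1 mm lower. I'll push to the stop, hold, then release and lift away.

```bash
python3 -m creep '[[0,0,0,0.0007,0],[0,0,0,0.0007,0],[0,0,0,0.0006,0],[0,0,0,0,0],[0,0,0,0,0],[0,0,0,0,0],[0,0,0,0,0],[0,0,0,0,0]]'
```

```text
clock: 15.78
ee_pos: [0.5302, -0.1392, 0.0909]
tcp_rot: [0.0, -0.147, 0.989, 0.0]
force: [-4.8, 5.7, 19.2]
width: -0.0
finger_force: 9.6
```

```bash
python3 -m creep '[[0,0,0,-0.003,0],[0,0,0,-0.006,0],[0,0,0,-0.01,0],[0,0,0,-0.015,0],[0,0,0,-0.02,0],[0,0,0,-0.02,0],[0,0,0,0,0],[0,0,0,0,0]]'; python3 look.py e1
```

```text
clock: 16.45
ee_pos: [0.5302, -0.1403, 0.1645]
tcp_rot: [0.001, -0.147, 0.989, -0.001]
force: [0.0, 0.2, 0.5]
width: 0.003
finger_force: 0.0
[ 0.53016103 -0.14025416  0.16452978] [0.00775964 0.21645864 0.45941306]
drum centre row 226
T 165:38 169:39 173:38 177:38 181:39 185:40 189:40 193:40 197:40 201:40 205:40 209:41 213:41 217:41 221:42 225:41 229:42 233:42 237:42 241:41 245:41 249:42 253:42 257:42 261:43 265:44 269:43 273:43 277:44 281:45 285:45 289:45 293:45 297:46 301:46 305:45
U 165:39 169:39 173:39 177:40 181:40 185:40 189:40 193:41 197:41 201:42 205:42 209:43 213:43 217:42 221:43 225:43 229:43 233:42 237:43 241:44 245:44 249:43 253:43 257:43 261:44 265:45 269:45 273:45 277:45 281:46 285:46 289:47 293:47 297:47 301:47 305:47
```

View pics/e1_raw.png

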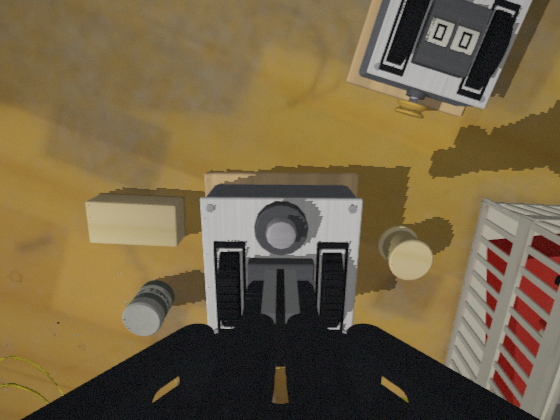

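The key is up at (281,232), the block, pot and spool are undisturbed, and the arm is clear of the counter. The gripper hides the windows in this view, but nothing has touched the wheels since they were read.

```bash
python3 -c "
from workcell import robot
print(robot.close_job())"
```

```text
the job is handed in; nothing more can be done
None
```

I set the counter to 36, pressed the load key down to its stop and let it spring back; the spool, block and pot were left where they stood, and the job is handed in (no verdict was returned).

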